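# Feel out the full tin and shut it in the display case

### The job

Of the three identical green tins one is full and heavy, the other two are empty dummies: feel by pushing which is the full one. Slide that tin, without lifting or tipping it, through the open front of the wooden display case until it rests against the back wall, and then fold the case's cover down until it is fully shut. Never put an empty tin in the case; leave the empties upright on the table, clear of the case, and do not disturb the bowl or the spoon.

Things in the scene. Friction and masses are not known exactly. Their poses are not given: they have to be found in the camera images.
- tin_1: One of three outwardly identical flat round tins: green body 78 mm across, brass-coloured lid band 80 mm across, lid fixed on, 44 mm tall. One weighs about 0.8 kg, the others 0.1 to 0.15 kg; which is which changes from start to start. Too wide to grasp well: push it low on its side. Origin at the centre of its underside, z up.
- tin_2: One of three outwardly identical flat round tins: green body 78 mm across, brass-coloured lid band 80 mm across, lid fixed on, 44 mm tall. One weighs about 0.8 kg, the others 0.1 to 0.15 kg; which is which changes from start to start. Too wide to grasp well: push it low on its side. Origin at the centre of its underside, z up.
- tin_3: One of three outwardly identical flat round tins: green body 78 mm across, brass-coloured lid band 80 mm across, lid fixed on, 44 mm tall. One weighs about 0.8 kg, the others 0.1 to 0.15 kg; which is which changes from start to start. Too wide to grasp well: push it low on its side. Origin at the centre of its underside, z up.
- case: Wooden display case fixed to the table: side walls and back wall 8 mm thick, 56 mm high, front open. Outside 100 mm (x) by 120 mm (y); inside 104 mm wide, 92 mm deep. Origin on the table at the middle of its outline; x axis points from the open front (x = -50 mm) to the back wall (inner face at x = +42 mm), z up.
- case_seat (a point): Point inside the case, at table height, above which the centre of a tin lies when it touches the back wall midway between the side walls (case x = +2 mm, y = 0).
- floor_pad (a joint): Depth in m to which the case's black sprung floor (100 mm wide) is pressed: 0 = up, top 5 mm above the table; 0.003 = fully down, as under the full tin; an empty tin presses it under 0.0007. A shallow ramp of the same width leads up to it from the table, from case x = -72 mm to -47 mm.
- cover_hinge (a point): Middle of the cover's hinge line on the top outer edge of the case's back wall (case x = +50 mm), 56 mm above the table; the line runs along the case's y axis.
- cover (a joint): Angle in rad of the case's wooden cover (104 mm from hinge to free edge, 120 mm wide, 8 mm thick, dark inlay): 0 = shut, lying over the case, top face 64 mm above the table; 1.57 = standing upright over the back wall. It starts near upright. The hinge is stiff: the cover stays where it is left; about 1.5 N at the free edge moves it.
- cover_edge (a point): Middle of the cover's free edge, 104 mm from the hinge line.
- bowl: White bowl with a gold rim, 146 mm across, 71 mm tall; origin at the centre of its underside. A bystander.
- spoon: Spoon with a gold handle lying on the table, 203 mm long, 16 mm tall; origin under its middle. A bystander.
Not all that is in view belongs to the job. Leave any orange or pink look-alike of the tin_2 alone. Leave any purple look-alike of the tin_3 alone.

How it is judged:
By the outcome, as a careful person would: the job done as asked, in the order asked, and still so for the second after the job is handed in, with the robot touching nothing.
It also fails if it takes over 72 s, if anything falls off the work surface, if the arm or the gripper's body presses on something with over 40 N, if the wrist force passes 120 N, or if a joint passes its speed limit or range.

### The arm

A 6-joint arm with a two-finger parallel gripper is mounted at the origin on the work surface; the furniture and walls round the work are solid. World frame = base frame: x ahead of the robot, y to its left, z up, the work surface at z = 0. Lengths are in m, angles in rad, forces in N, time in s.
With the tool pointing down it reaches from about 0.325 to 0.775 m from the base axis. Payload 5.5 kg.
Tool frame: the origin (TCP) lies on the centre line of the jaws, within the pads' length; the fingertips stand tcp_to_tips ahead of it and the grasp point (between the pads) lies 3 mm ahead of it (tcp_to_tips is the distance from the TCP to the fingertips, in m); z points along the fingers, y is the line along which they close (so a half turn about z gives the same grasp; the last joint's range is limited). The gripper opens to 88 mm and grips with 3 to 60 N. Pads are 20 mm wide; open, the fingers measure 115 mm over their backs; the gripper's body (75 mm by 178 mm) begins 61 mm behind the grasp point.
Start: joints at [-1.258, 0.091, 1.231, -0, 1.82, -0.057], TCP at [0.217, -0.559, 0.245] pointing down, gripper open.
Joint ranges: [-2.87, 2.87], [-0.86, 2.18], [0.17, 2.46], [-1.51, 4.65], [0.06, 2.69], [-2.65, 2.65]. Speed limits (rad/s): [2.57, 2.57, 3.01, 3.14, 3.14, 3.14].

### API

Orientations are given as a 3x3 rotation matrix whose columns are the frame's x, y, z axes.
In Python, from cell import sense, capture, camera_model, job_done, search_frame, tcp_to_tips gives the robot as it stands.
- The arm moves only by the tool apply_moves, never from a script. Its argument "steps" is a list of rows, each an object with "claw": the opening, from 0 (shut) to 1 (fully open); "translation": the shift along the world's x, y, z in mm, a list of three; "dr": the turn, a rotation vector about the world's x, y, z in degrees, a list of three. A call has 1 to 8 rows; each row is the pose to reach, as a shift and turn from the pose commanded when the call began; what a row does not reach only later rows make up. A row lasts 1/12 s, in which the tool goes at most 41.7 mm and 7.16 degrees, less where a joint would pass 70% of its speed; a pose out of reach is approached as far as the arm can. A call with a gripper value outside its range is refused whole. The fingers move at their own pace and stop on an object; the grip force is fixed at half the most. Time passes only in rows, so rows that repeat a pose let the fingers close. It gives the time, the measured TCP pose, the force, the opening and the grip force at its end, in the units of the state.
- sense(): the state, without advancing time (a new reading comes with each control period).
- capture(name): name is "side" or "top"; returns the picture (400x640x3 uint8, red, green, blue); there is no depth.
- camera_model(name): a dict with "vfov" (degrees; the focal length in pixels is half the picture's height over the tangent of half this angle, whatever the lens; pixels are square), "cx", "cy" (the principal point, pixels), "extrinsics" (4x4, takes a point from world to camera coordinates). Camera axes: x right, y down, z forward; pixel columns grow to the right and rows downward; lengths in m; the calibration is good to about 2 mm. A picture is of the moment at which its call begins. camera_model takes no time and is no camera call.
- job_done(): hands the job in; it is judged then, once.
Trained networks look in the newest picture that a camera, given by its name, has taken for a name from the list of things; names that differ only in an ending like _2 or _b are one class to them, and where a whole thing is asked for, a point or a joint stands for the part that bears it (a point fixed in the world has none). Each returns a list of dicts, best first, with "conf" (0 to 1); they miss things now and then, are a little off and sometimes report something else, mostly with a low value. They report only what shows in the picture. A call takes as long as a camera call. They do not tell look-alikes from the thing itself.
- search_frame(query, camera): "position" ([column, row] in pixels, amid what is visible of it).
The state is a dict: "time_s": time; "q": joint angles; "qd": joint speeds; "joint_efforts": joint torques, N m; "eef_pos": TCP position; "orientation": TCP orientation; "wrist_force": force on the tool from outside, world axes, zero at the start; "torque": the same for the moment, N m; "grip_width": finger opening in m; "grasp_force": force on a finger pad.
Only numpy, scipy, OpenCV 4.12 (cv2) and the standard library are available. Lean on these libraries where they do the work, as an engineer would, in place of code of your own. Each camera call takes 0.05 s, during which the arm holds its last target. There are 200 camera calls.

## Working session

There is one attempt and no reset: what is moved stays moved. The work goes in short steps, Python scripts to look and compute and a tool call to move; the robot and the scene stay as the last step left them, time stands still between calls to the robot, and variables do not carry over. Pictures are saved under pics/ and viewed, at most 10 in all, crops included, and the job is handed in when it is done.

Besides the shell and the picture viewer there is one more tool, called after "Call:" as name(argument=value, ...) on one line, values as JSON. apply_moves: Moves the arm, as the interface text tells. Its arguments: {"type":"object","properties":{"steps":{"type":"array","items":{"type":"object","properties":{"claw":{"type":"number"},"translation":{"type":"array","items":{"type":"number"}},"dr":{"type":"array","items":{"type":"number"}}}}}},"required":["steps"]}

```bash
mkdir -p pics; ls
cat > h.py <<'E'
import numpy as np, cv2
from cell import *
def save(cam,n):
    im=capture(cam); cv2.imwrite(f'pics/{n}.png',im[:,:,::-1]); return im
def cam(c):
    m=camera_model(c); f=200/np.tan(np.radians(m['vfov'])/2); return m,f,np.array(m['extrinsics'])
def ray(c,px,z):
    m,f,E=cam(c); R,t=E[:3,:3],E[:3,3]; o=-R.T@t
    d=R.T@np.array([(px[0]-m['cx'])/f,(px[1]-m['cy'])/f,1]); return o+d*(z-o[2])/d[2]
def proj(c,p):
    m,f,E=cam(c); q=E[:3,:3]@np.array(p)+E[:3,3]; return q[0]/q[2]*f+m['cx'],q[1]/q[2]*f+m['cy']
E
python3 - <<'E'
from h import *
for c in('top','side'):
    save(c,c+'0'); m,f,X=cam(c); print(c,m['vfov'],m.get('lens'),m.keys(),-X[:3,:3].T@X[:3,3])
    for q,z in(('tin_1',.022),('case',.03),('cover',.1),('bowl',.04),('spoon',.01)):
        for d in search_frame(q,c): print(q,round(d['conf'],2),np.round(d['position']),np.round(ray(c,d['position'],z),3))
s=sense(); print(s['eef_pos'],s['orientation'],s['wrist_force'],s['time_s'],tcp_to_tips)
E
```

```text
pics
top 42.51482405570138 None dict_keys(['vfov', 'cx', 'cy', 'extrinsics']) [0.41777266 0.00644223 1.59929128]
tin_1 0.85 [396. 209.] [ 0.57  -0.28   0.022]
tin_1 0.77 [356. 280.] [ 0.354 -0.153  0.022]
tin_1 0.72 [381. 170.] [ 0.69  -0.237  0.022]
tin_1 0.62 [420. 167.] [ 0.699 -0.358  0.022]
tin_1 0.61 [348. 236.] [ 0.487 -0.128  0.022]
tin_1 0.6 [337. 187.] [ 0.638 -0.099  0.022]
cover 0.7 [350. 240.] [ 0.47 -0.13  0.1 ]
cover 0.65 [218. 220.] [0.534 0.257 0.1  ]
bowl 0.69 [217. 234.] [0.496 0.269 0.04 ]
bowl 0.59 [284. 160.] [0.722 0.066 0.04 ]
spoon 0.69 [194. 224.] [0.528 0.345 0.01 ]
side 57.807643489859856 None dict_keys(['vfov', 'cx', 'cy', 'extrinsics']) [0.33646677 0.80124412 0.56613985]
tin_1 0.98 [359. 190.] [ 0.478 -0.11   0.022]
tin_1 0.9 [401. 193.] [ 0.357 -0.136  0.022]
tin_1 0.85 [318. 146.] [ 0.687 -0.38   0.022]
tin_1 0.7 [308. 160.] [ 0.681 -0.25   0.022]
tin_1 0.62 [304. 184.] [ 0.643 -0.097  0.022]
tin_1 0.58 [338. 163.] [ 0.581 -0.263  0.022]
case 0.87 [301. 252.] [0.546 0.209 0.03 ]
case 0.66 [360. 188.] [ 0.476 -0.11   0.03 ]
case 0.45 [328. 254.] [0.487 0.197 0.03 ]
cover 0.83 [298. 236.] [0.541 0.241 0.1  ]
bowl 0.62 [284. 310.] [0.52  0.383 0.04 ]
bowl 0.57 [255. 198.] [0.733 0.049 0.04 ]
spoon 0.73 [286. 310.] [0.525 0.357 0.01 ]
[ 0.21686014 -0.55946619  0.24466322] [[ 9.32398226e-01  3.61432633e-01  9.52456705e-06]
 [ 3.61432633e-01 -9.32398225e-01 -4.91898296e-05]
 [-8.89812023e-06  4.93069992e-05 -9.99999999e-01]] [-0.04619274  0.26162823 -0.25861255] 0.6 0.022
```

View pics/top0.png

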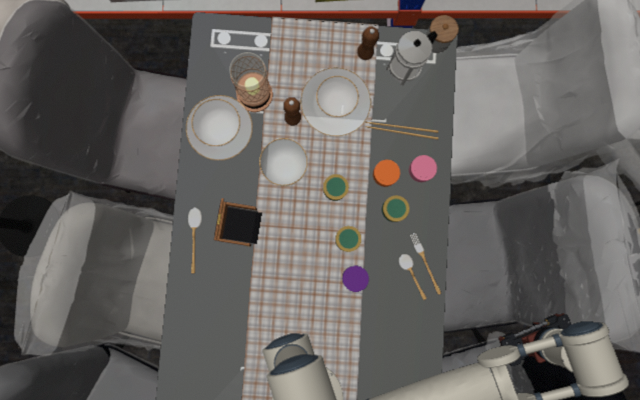

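View pics/side0.png

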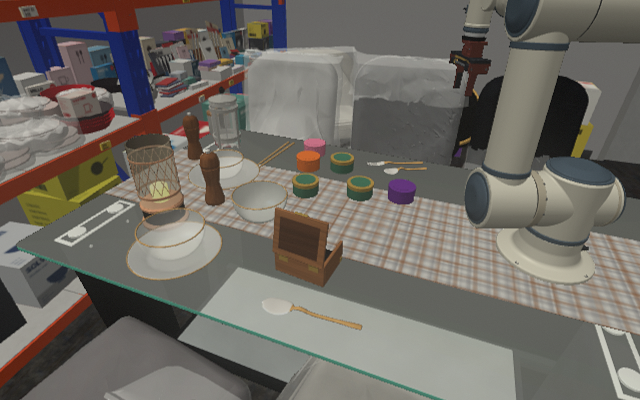

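The three green tins are at top pixels (335,187), (396,209) and (348,238). The case is at about (240,224), with its front opening to the right (−y). I'll zoom in to get its yaw and edges.

Run:
```python
from h import *
im=cv2.imread('pics/top0.png')
c=im[195:255,205:285]; cv2.imwrite('pics/crop1.png',cv2.resize(c,None,fx=10,fy=10,interpolation=cv2.INTER_CUBIC))
hsv=cv2.cvtColor(im,cv2.COLOR_BGR2HSV)
g=cv2.inRange(hsv,(50,80,20),(90,255,200)); n,l,s,ce=cv2.connectedComponentsWithStats(g)
for i in range(1,n):
    if s[i,4]>40: print(s[i],ce[i],np.round(ray('top',ce[i],.044),4))
b=(im.max(2)<45).astype(np.uint8); b[:, :205]=0;b[:,285:]=0;b[:195]=0;b[255:]=0
cn=max(cv2.findContours(b,0,1)[0],key=cv2.contourArea); r=cv2.minAreaRect(cn); print(r,[np.round(ray('top',p,.005),3) for p in cv2.boxPoints(r)], np.round(ray('top',r[0],.005),4))
```

```text
[327 178  18  18 251] [335.60159363 186.44223108] [ 0.6376 -0.0924  0.044 ]
[388 200  17  17 244] [395.96721311 207.98360656] [ 0.5699 -0.2757  0.044 ]
[340 230  18  18 257] [348.25291829 238.37743191] [ 0.4787 -0.1285  0.044 ]
((241.12164306640625, 224.770263671875), (35.67457962036133, 31.400205612182617), 9.462322235107422) [array([0.487, 0.262, 0.005]), array([0.583, 0.247, 0.005]), array([0.564, 0.137, 0.005]), array([0.468, 0.154, 0.005])] [0.5256 0.2    0.005 ]
```

View pics/crop1.png

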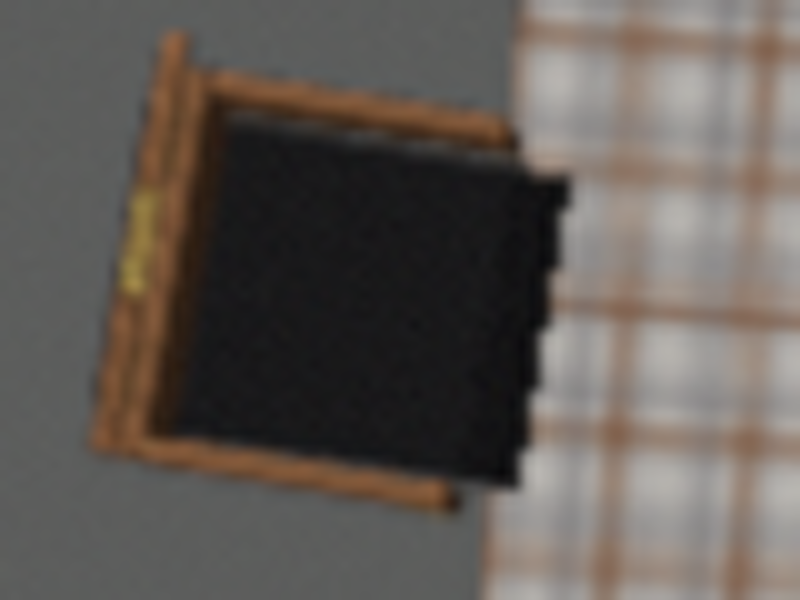

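Run:
```python
from h import *
P=lambda u,v,z: ray('top',(205+u/10-.5,195+v/10-.5),z)[:2]
a,b=P(510,145,.056),P(450,498,.056); print('front mid',(a+b)/2,a,b,np.linalg.norm(a-b))
c,d=P(568,180,0),P(517,487,0); print('ramp mid',(c+d)/2,np.linalg.norm(c-d))
e,f=P(205,80,.056),P(150,448,.056); print('back mid',(e+f)/2,np.linalg.norm(e-f))
for n,(p,q) in dict(f=(a,b),r=(c,d),b=(e,f),s1=(a,e),s2=(b,f)).items():
    v=q-p; print(n,np.degrees(np.arctan2(v[1],v[0])))
th=np.radians(80); X=np.array([np.cos(th),np.sin(th)]); 
print('center est',(a+b)/2+.05*X,(c+d)/2+.072*X)
for z,u,v in((.16,135,0),): pass
print('cover edge pts',P(175,35,.158),P(97,445,.158),P(165,35,.158))
```

```text
front mid [0.5163532 0.1596711] [0.56931492 0.15072078] [0.46339147 0.16862142] 0.10742537163136787
ramp mid [0.51596988 0.14583964] 0.09675481643804809
back mid [0.53448395 0.25028092] 0.11169180214480773
f 170.40787040086542
r 170.5548683500099
b 171.8793049770834
s1 77.42145857001398
s2 79.98958037089274
center est [0.52503561 0.20891149] [0.52847255 0.2167458 ]
cover edge pts [0.59121226 0.23528734] [0.47611779 0.25629268] [0.59123536 0.23809296]
```

Call:
apply_moves(steps=[{"claw":0.45,"translation":[40,0,0],"dr":[0,0,7]},{"claw":0.45,"translation":[80,15,0],"dr":[0,0,14]},{"claw":0.45,"translation":[120,40,0],"dr":[0,0,21]},{"claw":0.45,"translation":[155,65,0],"dr":[0,0,28]},{"claw":0.45,"translation":[190,90,0],"dr":[0,0,35]},{"claw":0.45,"translation":[220,120,0],"dr":[0,0,42]},{"claw":0.45,"translation":[240,155,-20],"dr":[0,0,49]},{"claw":0.45,"translation":[255,190,-40],"dr":[0,0,56]}])

```text
time_s: 1.27
eef_pos: [0.469, -0.3789, 0.2116]
orientation: [[0.215, 0.977, 0.003], [0.977, -0.215, -0.002], [-0.002, 0.003, -1.0]]
wrist_force: [0.7, 0.0, 0.6]
grip_width: 0.0405
grasp_force: 0.0
```

Call:
apply_moves(steps=[{"claw":0.45,"translation":[0,40,-5],"dr":[0,0,2.4]},{"claw":0.45,"translation":[-2,80,-10],"dr":[0,0,2.4]},{"claw":0.45,"translation":[-3,118,-20],"dr":[0,0,2.4]},{"claw":0.45,"translation":[-4,150,-45],"dr":[0,0,2.4]},{"claw":0.45,"translation":[-4,174,-78],"dr":[0,0,2.4]},{"claw":0.45,"translation":[-4,174,-118],"dr":[0,0,2.4]},{"claw":0.45,"translation":[-4,174,-155],"dr":[0,0,2.4]},{"claw":0.45,"translation":[-4,174,-171],"dr":[0,0,2.4]}])

```text
time_s: 1.93
eef_pos: [0.4604, -0.2041, 0.0343]
orientation: [[0.179, 0.984, -0.006], [0.984, -0.179, 0.003], [0.002, -0.006, -1.0]]
wrist_force: [-0.9, 0.4, -1.2]
grip_width: 0.0395
grasp_force: 0.0
```

Call:
apply_moves(steps=[{"claw":0.45,"translation":[0,0,0],"dr":[0,0,0]},{"claw":0.45,"translation":[0,3,0],"dr":[0,0,0]}])

```text
time_s: 2.1
eef_pos: [0.4623, -0.2031, 0.0392]
orientation: [[0.181, 0.983, -0.001], [0.983, -0.181, 0.001], [0.0, -0.002, -1.0]]
wrist_force: [-0.2, 0.9, 1.1]
grip_width: 0.0394
grasp_force: 0.0
```

Run:
```python
from h import *
s=sense(); print(s['eef_pos'],s['wrist_force'],s['time_s'],s['grip_width'])
im=save('side','s1'); cv2.imwrite('pics/s1c.png',cv2.resize(im[120:320,200:480,::-1],None,fx=2.5,fy=2.5))
```

```text
[ 0.46233223 -0.20312288  0.0391798 ] [-0.17364809  0.9217058   1.08846889] 2.1 0.03944656945650784
```

View pics/s1c.png

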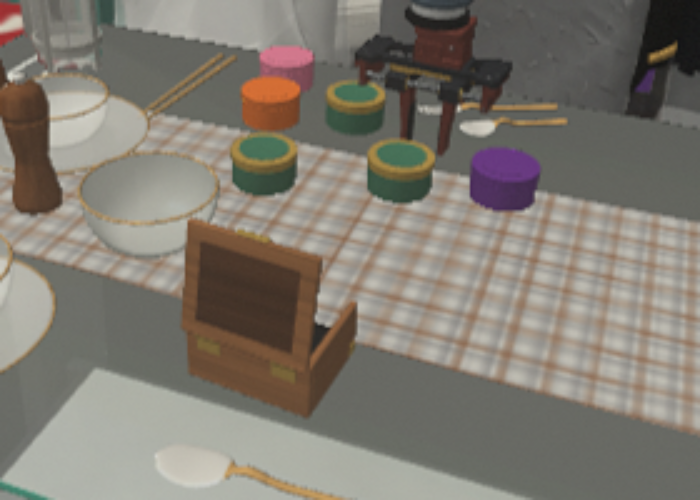

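Call:
apply_moves(steps=[{"claw":0.45,"translation":[2,12,0],"dr":[0,0,0]},{"claw":0.45,"translation":[4,24,0],"dr":[0,0,0]},{"claw":0.45,"translation":[5,30,0],"dr":[0,0,0]},{"claw":0.45,"translation":[6,34,0],"dr":[0,0,0]},{"claw":0.45,"translation":[7,38,0],"dr":[0,0,0]},{"claw":0.45,"translation":[7.5,42,0],"dr":[0,0,0]},{"claw":0.45,"translation":[8,46,0],"dr":[0,0,0]}])

```text
time_s: 2.73
eef_pos: [0.4716, -0.1583, 0.0411]
orientation: [[0.181, 0.984, 0.002], [0.984, -0.181, -0.004], [-0.003, 0.003, -1.0]]
wrist_force: [-1.4, -6.3, 3.3]
grip_width: 0.0395
grasp_force: 3.0
```

Call:
apply_moves(steps=[{"claw":0.45,"translation":[0.7,4,0],"dr":[0,0,0]}])

```text
time_s: 2.82
eef_pos: [0.4722, -0.1543, 0.0411]
orientation: [[0.181, 0.983, 0.002], [0.983, -0.181, -0.004], [-0.003, 0.003, -1.0]]
wrist_force: [-0.6, -5.4, 3.2]
grip_width: 0.0396
grasp_force: 3.0
```

Call:
apply_moves(steps=[{"claw":0.45,"translation":[0.7,4,0],"dr":[0,0,0]}])

```text
time_s: 2.9
eef_pos: [0.4729, -0.1503, 0.0411]
orientation: [[0.181, 0.983, 0.002], [0.983, -0.181, -0.004], [-0.003, 0.003, -1.0]]
wrist_force: [-0.9, -5.4, 3.6]
grip_width: 0.0392
grasp_force: 3.0
```

Call:
apply_moves(steps=[{"claw":0.45,"translation":[0.7,4,0],"dr":[0,0,0]}])

```text
time_s: 2.98
eef_pos: [0.4736, -0.1463, 0.0411]
orientation: [[0.181, 0.983, 0.002], [0.983, -0.181, -0.004], [-0.003, 0.003, -1.0]]
wrist_force: [-0.5, -6.6, 3.7]
grip_width: 0.0397
grasp_force: 3.0
```

Call:
apply_moves(steps=[{"claw":0.45,"translation":[0.7,4,0],"dr":[0,0,0]}])

```text
time_s: 3.07
eef_pos: [0.4743, -0.1423, 0.0411]
orientation: [[0.181, 0.983, 0.002], [0.983, -0.181, -0.004], [-0.003, 0.003, -1.0]]
wrist_force: [-1.1, -6.7, 3.2]
grip_width: 0.0393
grasp_force: 3.0
```

```bash
cat > tins.py <<'E'
from h import *
def tins(im):
    hsv=cv2.cvtColor(im,cv2.COLOR_RGB2HSV)
    g=cv2.inRange(hsv,(50,80,20),(90,255,200)); n,l,s,ce=cv2.connectedComponentsWithStats(g)
    for i in range(1,n):
        if s[i,4]>40: print(s[i],np.round(ray('top',ce[i],.044),4))
if __name__=='__main__':
    s=sense(); print(s['eef_pos'],s['wrist_force'],s['time_s']); tins(capture('top'))
E
python3 tins.py
```

```text
[ 0.47430401 -0.14234965  0.04112252] [-1.07110209 -6.65601328  3.23459397] 3.0667
[327 178  18  18 251] [ 0.6377 -0.0925  0.044 ]
[388 200  17  17 244] [ 0.5699 -0.2757  0.044 ]
[330 229   7  16  81] [ 0.485  -0.0834  0.044 ]
```

Call:
apply_moves(steps=[{"claw":0.45,"translation":[1,10,0],"dr":[0,0,0]},{"claw":0.45,"translation":[3,25,0],"dr":[0,0,0]},{"claw":0.45,"translation":[5,40,0],"dr":[0,0,0]},{"claw":0.45,"translation":[7,55,0],"dr":[0,0,0]},{"claw":0.45,"translation":[9,70,0],"dr":[0,0,0]},{"claw":0.45,"translation":[11,85,0],"dr":[0,0,0]},{"claw":0.45,"translation":[12,97,0],"dr":[0,0,0]},{"claw":0.45,"translation":[13,103,0],"dr":[0,0,0]}])

```text
time_s: 3.78
eef_pos: [0.4871, -0.0377, 0.0406]
orientation: [[0.18, 0.984, 0.002], [0.984, -0.18, -0.002], [-0.001, 0.002, -1.0]]
wrist_force: [-1.4, -6.5, 4.9]
grip_width: 0.0399
grasp_force: 3.4
```

Call:
apply_moves(steps=[{"claw":0.45,"translation":[1,10,0],"dr":[0,0,0]},{"claw":0.45,"translation":[3,25,0],"dr":[0,0,0]},{"claw":0.45,"translation":[5,40,0],"dr":[0,0,0]},{"claw":0.45,"translation":[7,55,0],"dr":[0,0,0]},{"claw":0.45,"translation":[9,70,0],"dr":[0,0,0]},{"claw":0.45,"translation":[11,82,0],"dr":[0,0,0]},{"claw":0.45,"translation":[12,90,0],"dr":[0,0,0]},{"claw":0.45,"translation":[12,94,0],"dr":[0,0,0]}])

```text
time_s: 4.45
eef_pos: [0.499, 0.0561, 0.0401]
orientation: [[0.18, 0.984, 0.001], [0.984, -0.18, -0.001], [-0.001, 0.001, -1.0]]
wrist_force: [0.2, -6.3, 4.5]
grip_width: 0.0395
grasp_force: 3.5
```

```bash
python3 tins.py
python3 - <<'E'
from h import *
im=save('top','t2'); cv2.imwrite('pics/t2c.png',cv2.resize(im[190:260,200:320,::-1],None,fx=6,fy=6,interpolation=cv2.INTER_CUBIC))
E
```

```text
[0.49900932 0.05609677 0.04009647] [ 0.22423019 -6.30352385  4.46594391] 4.45
[327 178  18  18 250] [ 0.6376 -0.0925  0.044 ]
[388 200  17  17 244] [ 0.5699 -0.2757  0.044 ]
```

View pics/t2c.png

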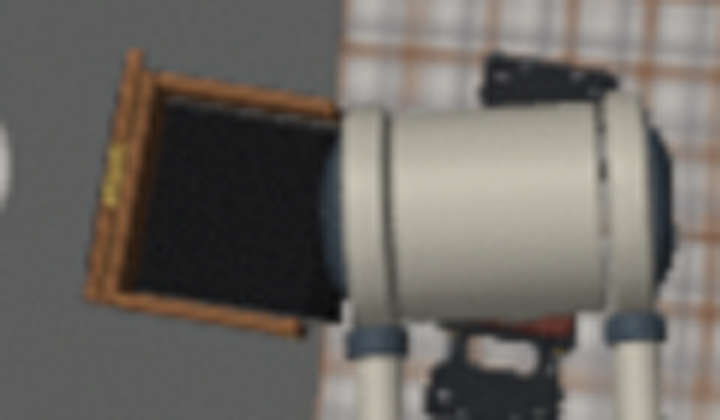

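The top view shows only the empty case, because the tin is under the wrist (case front at about (330,210) in the crop). I'll check with the side view.

Run:
```python
from h import *
im=save('side','s2'); cv2.imwrite('pics/s2c.png',cv2.resize(im[0:320,160:480,::-1],(600,600),interpolation=cv2.INTER_CUBIC))
hsv=cv2.cvtColor(im,cv2.COLOR_RGB2HSV)
g=cv2.inRange(hsv,(50,80,20),(90,255,200)); n,l,s,ce=cv2.connectedComponentsWithStats(g)
for i in range(1,n):
    if s[i,4]>40: print(s[i],np.round(ray('side',ce[i],.03),4))
C=np.array([.526,.212]);X=np.array([.174,.985])
print(sense()['q'],search_frame('tin_1','side'))
```

```text
[202 103   6  18  51] [ 1.2697 -0.564   0.03  ]
[321 217  21  13 167] [0.5069 0.0793 0.03  ]
[  17  247  426  153 1180] [0.5966 0.4342 0.03  ]
[ 4.40940063e-02 -1.15932258e-01  1.80193654e+00  8.04418142e-04
  1.45542564e+00  2.25114310e-01] [{'position': [307.2, 157.8], 'conf': 0.88}, {'position': [298.2, 185.0], 'conf': 0.77}, {'position': [401.6, 193.7], 'conf': 0.75}, {'position': [333.8, 230.5], 'conf': 0.73}, {'position': [317.1, 146.4], 'conf': 0.55}]
```

View pics/s2c.png

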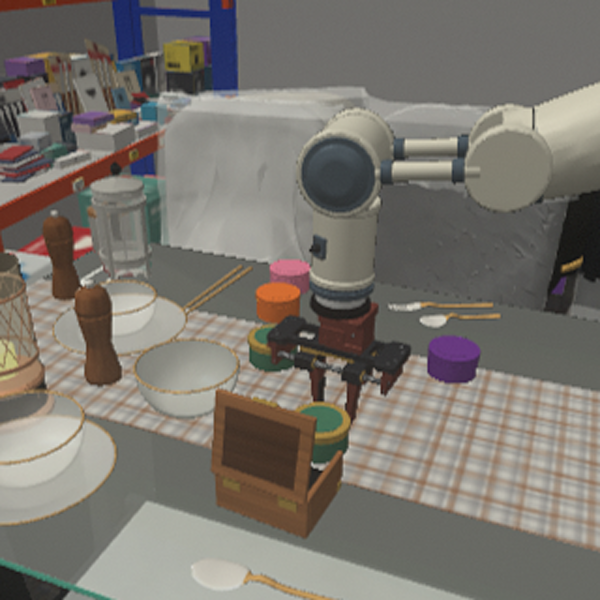

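Tin is centred on the case axis (lateral error about −1 mm) with 115 mm to go. I'll push along the case axis.

Call:
apply_moves(steps=[{"claw":0.45,"translation":[1.5,8,0],"dr":[0,0,0]},{"claw":0.45,"translation":[3,18,0],"dr":[0,0,0]},{"claw":0.45,"translation":[5,28,0],"dr":[0,0,0]},{"claw":0.45,"translation":[6.5,37,0],"dr":[0,0,0]},{"claw":0.45,"translation":[8,46,0],"dr":[0,0,0]},{"claw":0.45,"translation":[9.5,54,0],"dr":[0,0,0]},{"claw":0.45,"translation":[10.5,60,0],"dr":[0,0,0]}])

```text
time_s: 5.23
eef_pos: [0.5088, 0.1152, 0.0393]
orientation: [[0.181, 0.983, -0.001], [0.983, -0.181, -0.002], [-0.002, -0.001, -1.0]]
wrist_force: [-1.4, -7.1, 5.0]
grip_width: 0.0396
grasp_force: 3.7
```

Call:
apply_moves(steps=[{"claw":0.45,"translation":[1.2,7,0],"dr":[0,0,0]},{"claw":0.45,"translation":[2.5,14,0],"dr":[0,0,0]},{"claw":0.45,"translation":[4,21,0],"dr":[0,0,0]},{"claw":0.45,"translation":[5,28,0],"dr":[0,0,0]},{"claw":0.45,"translation":[6,34,0],"dr":[0,0,0]}])

```text
time_s: 5.65
eef_pos: [0.5152, 0.1488, 0.04]
orientation: [[0.182, 0.983, -0.0], [0.983, -0.182, -0.002], [-0.002, 0.0, -1.0]]
wrist_force: [-0.8, -7.4, 6.5]
grip_width: 0.0392
grasp_force: 4.4
```

Run:
```python
from h import *
im=save('side','s3'); a=im[180:300,240:400,::-1]; b=capture('top')[180:300,180:340,::-1]
cv2.imwrite('pics/s3c.png',cv2.resize(np.hstack([a,b]),(800,300),interpolation=cv2.INTER_CUBIC))
```

```text
(no output)
```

View pics/s3c.png

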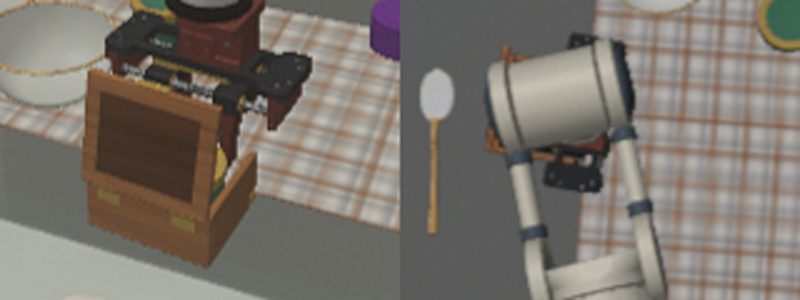

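The tin is in the case opening with about 20 mm left. I'll continue gently and watch the force.

Call:
apply_moves(steps=[{"claw":0.45,"translation":[0.8,4,0],"dr":[0,0,0]},{"claw":0.45,"translation":[1.5,8,0],"dr":[0,0,0]},{"claw":0.45,"translation":[2.2,12,0],"dr":[0,0,0]},{"claw":0.45,"translation":[2.7,15,0],"dr":[0,0,0]}])

```text
time_s: 6.08
eef_pos: [0.5175, 0.1639, 0.0394]
orientation: [[0.182, 0.983, -0.001], [0.983, -0.182, -0.002], [-0.002, -0.001, -1.0]]
wrist_force: [-1.7, -6.8, 5.0]
grip_width: 0.0395
grasp_force: 3.2
```

Call:
apply_moves(steps=[{"claw":0.45,"translation":[0.4,2,0],"dr":[0,0,0]}])

```text
time_s: 6.17
eef_pos: [0.5179, 0.1659, 0.0394]
orientation: [[0.181, 0.983, -0.001], [0.983, -0.181, -0.002], [-0.002, -0.001, -1.0]]
wrist_force: [-1.5, -5.5, 3.9]
grip_width: 0.0396
grasp_force: 3.2
```

Call:
apply_moves(steps=[{"claw":0.45,"translation":[0.4,2,0],"dr":[0,0,0]}])

```text
time_s: 6.25
eef_pos: [0.5182, 0.1677, 0.0394]
orientation: [[0.181, 0.983, -0.001], [0.983, -0.181, -0.002], [-0.002, -0.001, -1.0]]
wrist_force: [-0.9, -6.3, 5.1]
grip_width: 0.0395
grasp_force: 3.3
```

Call:
apply_moves(steps=[{"claw":0.45,"translation":[0.4,2,0],"dr":[0,0,0]}])

```text
time_s: 6.33
eef_pos: [0.5186, 0.1694, 0.0394]
orientation: [[0.182, 0.983, -0.001], [0.983, -0.182, -0.003], [-0.003, -0.001, -1.0]]
wrist_force: [-2.8, -13.5, 6.4]
grip_width: 0.0398
grasp_force: 6.5
```

Call:
apply_moves(steps=[{"claw":0.45,"translation":[0.3,1.5,0],"dr":[0,0,0]},{"claw":0.45,"translation":[0.3,1.5,0],"dr":[0,0,0]}])

```text
time_s: 6.5
eef_pos: [0.5186, 0.1694, 0.0393]
orientation: [[0.182, 0.983, -0.002], [0.983, -0.182, -0.006], [-0.006, -0.001, -1.0]]
wrist_force: [-3.1, -12.5, 7.1]
grip_width: 0.0393
grasp_force: 6.3
```

Tin is seated: the force jumped and motion stopped at the predicted depth. Next I back out straight, rise and close the claw.

Call:
apply_moves(steps=[{"claw":0.45,"translation":[-2,-10,0],"dr":[0,0,0]},{"claw":0.45,"translation":[-6,-32,0],"dr":[0,0,0]},{"claw":0.45,"translation":[-11,-62,0],"dr":[0,0,0]},{"claw":0.45,"translation":[-17,-95,0],"dr":[0,0,0]},{"claw":0.2,"translation":[-18,-100,15],"dr":[0,0,0]},{"claw":0,"translation":[-18,-100,55],"dr":[0,0,0]},{"claw":0,"translation":[-18,-100,95],"dr":[0,0,0]},{"claw":0,"translation":[-18,-100,135],"dr":[0,0,0]}])

```text
time_s: 7.17
eef_pos: [0.5002, 0.0722, 0.1748]
orientation: [[0.181, 0.983, -0.003], [0.983, -0.181, 0.002], [0.001, -0.003, -1.0]]
wrist_force: [-0.0, 0.1, -0.6]
grip_width: 0.0162
grasp_force: 0.0
```

Call:
apply_moves(steps=[{"claw":0,"translation":[0,0,40],"dr":[0,0,0]},{"claw":0,"translation":[0,0,80],"dr":[0,0,0]},{"claw":0,"translation":[0,0,110],"dr":[0,0,0]},{"claw":0,"translation":[0,0,110],"dr":[0,0,0]}])

```text
time_s: 7.5
eef_pos: [0.5024, 0.0727, 0.292]
orientation: [[0.18, 0.984, 0.011], [0.984, -0.18, 0.002], [0.004, 0.01, -1.0]]
wrist_force: [-0.1, -0.5, 0.9]
grip_width: 0.001
grasp_force: 0.0
```

Run:
```python
from h import *
s=sense(); print(s['eef_pos'],s['wrist_force'],s['grip_width'],s['time_s'])
a=save('side','s4')[180:300,240:400,::-1]; b=save('top','t4')[180:300,180:340,::-1]
cv2.imwrite('pics/s4c.png',cv2.resize(np.hstack([a,b]),(800,300),interpolation=cv2.INTER_CUBIC))
C=np.array([.526,.212]);X=np.array([.178,.984]); print('start',C+.098*X)
for th in range(90,-1,-8):
    t=np.radians(th); r=82
    x=50-r*np.cos(t)+8*np.sin(t)+10; z=56+r*np.sin(t)+8*np.cos(t)+22
    print(th,np.round(1000*(C+x/1000*X)),round(z))
```

```text
[0.50241111 0.07274905 0.29198851] [-0.13290906 -0.45326534  0.92735014] 0.0010126735918566288 7.5
start [0.543444 0.308432]
90 [538. 279.] 160
82 [536. 268.] 160
74 [534. 256.] 159
66 [532. 245.] 156
58 [530. 235.] 152
50 [528. 225.] 146
42 [527. 216.] 139
34 [525. 209.] 130
26 [524. 202.] 121
18 [523. 197.] 111
10 [523. 193.] 100
2 [522. 191.] 89
```

View pics/s4c.png

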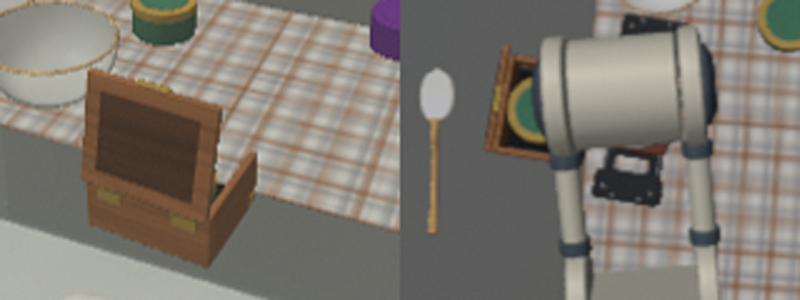

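The tin sits against the back wall (crop ~(530,110)). Now I move over and behind the cover.

Call:
apply_moves(steps=[{"claw":0,"translation":[6,35,0],"dr":[0,0,0]},{"claw":0,"translation":[12,73,0],"dr":[0,0,0]},{"claw":0,"translation":[19,111,0],"dr":[0,0,0]},{"claw":0,"translation":[26,149,0],"dr":[0,0,0]},{"claw":0,"translation":[33,187,0],"dr":[0,0,0]},{"claw":0,"translation":[40,223,0],"dr":[0,0,0]},{"claw":0,"translation":[44,250,0],"dr":[0,0,0]},{"claw":0,"translation":[44,250,0],"dr":[0,0,0]}])

```text
time_s: 8.27
eef_pos: [0.5441, 0.3269, 0.2792]
orientation: [[0.175, 0.984, -0.007], [0.984, -0.175, -0.001], [-0.002, -0.007, -1.0]]
wrist_force: [0.7, -0.8, -0.7]
grip_width: 0.0005
grasp_force: 0.0
```

Call:
apply_moves(steps=[{"claw":0,"translation":[0,0,-35],"dr":[0,0,0]},{"claw":0,"translation":[0,0,-70],"dr":[0,0,0]},{"claw":0,"translation":[0,0,-105],"dr":[0,0,0]},{"claw":0,"translation":[0,0,-128],"dr":[0,0,0]},{"claw":0,"translation":[0,0,-128],"dr":[0,0,0]},{"claw":0,"translation":[0,0,-128],"dr":[0,0,0]}])

```text
time_s: 8.77
eef_pos: [0.5439, 0.3211, 0.1535]
orientation: [[0.181, 0.983, -0.006], [0.983, -0.181, -0.003], [-0.004, -0.005, -1.0]]
wrist_force: [-0.3, -0.0, 0.1]
grip_width: 0.0004
grasp_force: 0.0
```

Call:
apply_moves(steps=[{"claw":0,"translation":[-4,-20,2],"dr":[0,0,0]},{"claw":0,"translation":[-6,-36,3],"dr":[0,0,0]},{"claw":0,"translation":[-8,-46,4],"dr":[0,0,0]},{"claw":0,"translation":[-9,-55,5],"dr":[0,0,0]},{"claw":0,"translation":[-10,-65,5],"dr":[0,0,0]},{"claw":0,"translation":[-12,-76,2],"dr":[0,0,0]},{"claw":0,"translation":[-14,-86,-2],"dr":[0,0,0]},{"claw":0,"translation":[-16,-96,-8],"dr":[0,0,0]}])

```text
time_s: 9.43
eef_pos: [0.5296, 0.2257, 0.1492]
orientation: [[0.181, 0.984, 0.002], [0.984, -0.181, 0.001], [0.001, 0.002, -1.0]]
wrist_force: [1.0, 0.7, 1.3]
grip_width: 0.0006
grasp_force: 0.8
```

Run:
```python
from h import *
s=sense(); print(s['eef_pos'],s['wrist_force'],s['time_s'])
a=save('side','s5')[180:300,240:400,::-1]; b=save('top','t5')[180:300,180:340,::-1]
cv2.imwrite('pics/s5c.png',cv2.resize(np.hstack([a,b]),(800,300),interpolation=cv2.INTER_CUBIC))
```

```text
[0.5296076  0.22565736 0.14915026] [0.96619848 0.69388913 1.31355725] 9.4333
```

View pics/s5c.png

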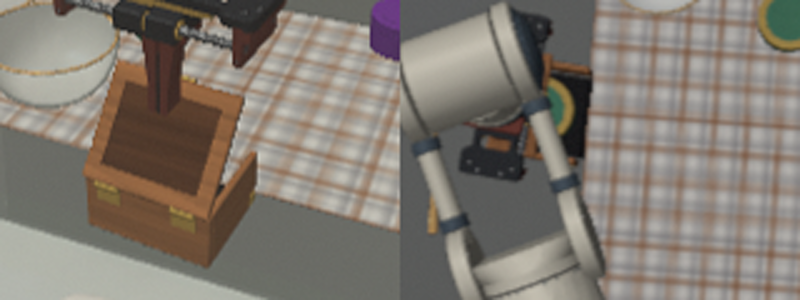

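The cover follows the finger, now about 50° open. Continue along the arc.

Call:
apply_moves(steps=[{"claw":0,"translation":[-2,-9,-7],"dr":[0,0,0]},{"claw":0,"translation":[-3,-16,-16],"dr":[0,0,0]},{"claw":0,"translation":[-4,-23,-25],"dr":[0,0,0]},{"claw":0,"translation":[-5,-28,-35],"dr":[0,0,0]},{"claw":0,"translation":[-5,-32,-45],"dr":[0,0,0]},{"claw":0,"translation":[-6,-34,-52],"dr":[0,0,0]},{"claw":0,"translation":[-6,-34,-57],"dr":[0,0,0]}])

```text
time_s: 10.12
eef_pos: [0.5227, 0.1916, 0.0897]
orientation: [[0.181, 0.983, -0.002], [0.983, -0.181, -0.001], [-0.001, -0.002, -1.0]]
wrist_force: [-1.4, -0.4, 0.8]
grip_width: 0.0005
grasp_force: 0.6
```

Call:
apply_moves(steps=[{"claw":0,"translation":[0,0,-3],"dr":[0,0,0]},{"claw":0,"translation":[0,0,-5],"dr":[0,0,0]}])

```text
time_s: 10.28
eef_pos: [0.523, 0.1923, 0.0862]
orientation: [[0.181, 0.984, -0.001], [0.984, -0.181, -0.001], [-0.001, -0.001, -1.0]]
wrist_force: [-5.0, -2.6, 11.7]
grip_width: 0.0005
grasp_force: 5.5
```

Call:
apply_moves(steps=[{"claw":0,"translation":[0,0,-2],"dr":[0,0,0]},{"claw":0,"translation":[0,0,-2],"dr":[0,0,0]}])

```text
time_s: 10.45
eef_pos: [0.5232, 0.1924, 0.0862]
orientation: [[0.18, 0.984, 0.0], [0.984, -0.18, -0.0], [-0.0, 0.0, -1.0]]
wrist_force: [-5.4, -2.6, 8.3]
grip_width: 0.0008
grasp_force: 4.0
```

Shut: it is pressing at tip height 64 mm. Lift straight up, move away and verify.

Call:
apply_moves(steps=[{"claw":0,"translation":[0,0,10],"dr":[0,0,0]},{"claw":0,"translation":[0,0,40],"dr":[0,0,0]},{"claw":0,"translation":[0,0,80],"dr":[0,0,0]},{"claw":0,"translation":[-5,-30,110],"dr":[0,0,0]},{"claw":0,"translation":[-10,-65,130],"dr":[0,0,0]},{"claw":0,"translation":[-15,-100,150],"dr":[0,0,0]},{"claw":0,"translation":[-20,-135,160],"dr":[0,0,0]},{"claw":0,"translation":[-25,-165,160],"dr":[0,0,0]}])

```text
time_s: 11.12
eef_pos: [0.4989, 0.0259, 0.2489]
orientation: [[0.18, 0.984, 0.007], [0.984, -0.18, -0.0], [0.001, 0.007, -1.0]]
wrist_force: [0.4, -0.3, 0.0]
grip_width: 0.0007
grasp_force: 0.0
```

```bash
python3 tins.py
python3 - <<'E'
from h import *
a=save('side','s6')[180:300,240:400,::-1]; b=save('top','t6')[150:270,180:340,::-1]
cv2.imwrite('pics/s6c.png',cv2.resize(np.hstack([a,b]),(800,300),interpolation=cv2.INTER_CUBIC))
E
```

```text
[0.49891307 0.02590334 0.2489128 ] [ 0.41139342 -0.30502489  0.02029142] 11.1167
[327 178  18  18 251] [ 0.6376 -0.0924  0.044 ]
[388 200  17  17 244] [ 0.5699 -0.2757  0.044 ]
```

View pics/s6c.png

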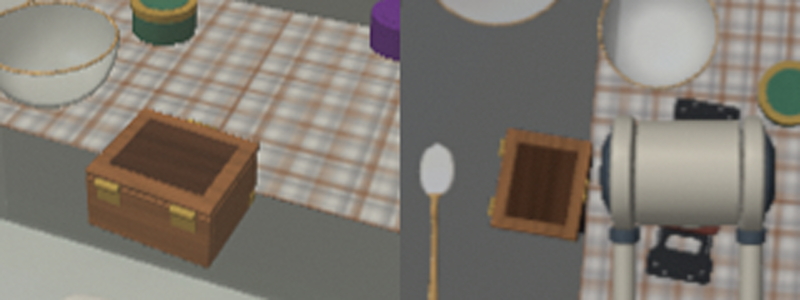

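The cover lies flat on the case (crop ~(545,185)), and the other tins, bowl and spoon are where they started. The steady 6 N push force is far beyond what an empty tin (weight at most 1.5 N) could give.

```bash
python3 -c "
from cell import job_done; print(job_done())"
```

```text
the job is handed in; nothing more can be done
None
```

I slid the full tin against the case's back wall, shut the cover and handed the job in at about 11 s; I identified it from a steady 6 N push, too much for an empty, and pushed neither other tin.

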